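# Clamp a deep-well plate on the lab shaker

## Robot

A 6-joint arm with a two-finger parallel gripper is mounted at the origin on the work surface. World frame = base frame: x ahead of the robot, y to its left, z up, the work surface at z = 0. Lengths are in mm, angles in rad, forces in N, time in s.
With the tool pointing down it reaches from about 350 to 975 mm from the base axis. Payload 7.1 kg.
Tool frame: the origin (TCP) lies midway between the tips of the shut fingers; the grasp point (between the pads) lies ctrl.grip_point_offset behind it (ctrl.grip_point_offset is the distance from the TCP to the grasp point, in mm); z points along the fingers, y is the line along which they close (so a half turn about z gives the same grasp; the last joint's range is limited). The gripper opens to 88 mm and grips with 3 to 60 N. Pads are 20 mm wide; open, the fingers measure 115 mm over their backs; the gripper's body (75 mm by 178 mm) begins 61 mm behind the grasp point.
Start: joints at [-1.235, 0.423, 1.63, -0, 1.089, -0.019], TCP at [217.143, -586.049, 222.675] pointing down, gripper open.
Joint ranges: [-3, 3], [-0.9, 2.11], [0.09, 2.58], [-1.31, 4.45], [0.11, 2.69], [-2.54, 2.54]. Speed limits (rad/s): [2.39, 2.39, 3.01, 3.14, 3.14, 3.14].

## Interface

Orientations are given as a rotation vector (axis times angle).
In Python, from workcell import ctrl, get_image, close_job, finder gives the robot as it stands.
- The arm moves only by the tool servo_tool, never from a script. Its argument "deltas" is a list of rows, each a list of 2 entries, a list of its own where there are three numbers: the shift along the tool's x, y, z in mm, then the turn, a rotation vector about the tool's x, y, z in rad. A call has 1 to 5 rows; each row is the pose to reach, as a shift and turn from the pose commanded when the call began, along the tool's axes at that moment; what a row does not reach only later rows make up. A row lasts 1/12 s, in which the tool goes at most 41.7 mm and 7.16 degrees, less where a joint would pass 70% of its speed; a pose out of reach is approached as far as the arm can. A call with a gripper value outside its range is refused whole. "grip" is the closure, from -1 (fully open) to 1 (shut), so that 0 is half open, set as the call begins (left out, the last holds). The fingers move at their own pace and stop on an object; the grip force is fixed at half the most. Time passes only in rows, so rows that repeat a pose let the fingers close. It gives the time, the measured TCP pose, the force, the opening and the grip force at its end, in the units of the state.
- ctrl.get_obs(): the state, without advancing time (a new reading comes with each control period).
- get_image(name): name is "scene" or "top" or "wrist"; returns a dict with "frame" (420x560x3 uint8, blue, green, red), "depth" (420x560 float32, mm along the optical axis (not along the pixel's ray), 0 where there is no reading), "K" (3x3 intrinsics, pixels), "pose" (4x4, takes a point from camera to world coordinates). Camera axes: x right, y down, z forward; pixel columns grow to the right and rows downward; lengths in mm; the calibration is good to about 2 mm. A picture is of the moment at which its call begins.
- close_job(): hands the job in; it is judged then, once.
Trained networks look in a picture, given as the dict that the camera call returned (one of the last four; its "shot" number tells which), for a name from the list of things; names that differ only in an ending like _2 or _b are one class to them, and where a whole thing is asked for, a point or a joint stands for the part that bears it (a point fixed in the world has none). Each returns a list of dicts, best first, with "score" (0 to 1); they miss things now and then, are a little off and sometimes report something else, mostly with a low value. They report only what shows in the picture. A call takes as long as a camera call. They do not tell look-alikes from the thing itself.
- finder.search_frame(query, picture): "rect" ([centre column, centre row, width, height] as shares, 0 to 1, of the picture: columns of its width, rows of its height, round what is visible of it).
- finder.silhouettes(query, picture): "mask" (420x560 bool, what is visible of it) and "rect" ([centre column, centre row, width, height] as shares, 0 to 1, of the picture: columns of its width, rows of its height, round what is visible of it).
The state is a dict: "t": time; "qpos": joint angles; "qvel": joint speeds; "joint_torque": joint torques, N m; "ee_pos": TCP position; "orientation": TCP orientation; "ft_force": force on the tool from outside, world axes, zero at the start; "moment": the same for the moment, N m; "width": finger opening in mm; "grasp_force": force on a finger pad.
Only numpy, scipy, OpenCV 4.12 (cv2) and the standard library are available. Lean on these libraries where they do the work, as an engineer would, in place of code of your own. Each camera call takes 0.05 s, during which the arm holds its last target. There are 200 camera calls.

## Task

Clamp the white deep-well plate on the shaker: push the orange clamp grip all the way to its end stop so that it carries the plate up against and into the sprung pad, and only then swing the steel hold-down bar over behind the grip and press it down until it rests fully in its forked catch. Work gently, never pressing on the shaker or anything on it with more than 35 N, keep the plate flat on the deck, and leave the other things on the bench where they are.

Things in the scene. Friction and masses are not known exactly. Their poses are not given: they have to be found in the camera images.
- shaker: Plate shaker fixed to the bench: teal housing, ivory deck, 250 (x) x 340 (y) mm, deck top 85 mm above the bench. Origin: centre of its underside, on the bench; x points to the bar's hinge side (away from the robot at yaw 0), y along the clamp's travel to the end fence, z up. Two guide rails 14 mm high (inner faces at x = +-45.5 mm, y = -58 to 165 mm) flank the plate.
- clamp (a joint): Travel of the clamp slide along the shaker's +y, m: 0 = fully back, 0.085 = at its hard end stop (fully home). It is stiff (about 8 N of friction; about 10 to 14 N with the plate and the sprung pad) and stays where it is left.
- clamp_push (a point): Centre of the flat rear (-y) face of the orange clamp grip; moves with it (shaker frame: x 0, y -101 mm + travel + a stop setting of -6 to +6 mm that differs each time and does not show, z 147 mm). Grip 60 mm wide (x), 14 thick (y), from 33 to 80 mm above the deck; the aluminium jaw under it, 82 wide, 24 thick, rear faces flush, pushes the plate.
- bar (a joint): Angle of the hold-down bar about its hinge, rad: 0 = lying level in its catch (closed), pi/2 = upright, 2.0 = leaning back to +x of the shaker, its limit. The hinge is stiff (about 2.5 N at the tip): the bar stays at any angle where it is left and has to be pressed all the way down.
- bar_hinge (a point): Hinge axis of the bar (axis parallel to the shaker's y), at x = 85, y = -32, z = 130 mm in the shaker frame; its post stands on the deck's +x side.
- bar_tip (a point): Centre of the red tab at the bar's end, 176 mm from the hinge axis. Steel bar 14 mm wide (y), 12 thick, to 162 mm from the hinge; tab 30 mm long, 22 wide, 14 thick. Closed, the bar crosses the channel to -x just behind the grip's home position and the tab sticks out 26 mm beyond the fork (to the fork's -x).
- catch (a point): Seat of the forked catch at the deck's -x side, at x = -68, y = -32, z = 122 mm in the shaker frame, between two prongs 26 mm apart and 13 mm high; the closed bar's underside is 2 mm above it.
- pad_face (a point): Centre of the face of the black spring-loaded rubber pad (70 x 30 mm) when free, at y = 126 mm, 18 mm above the deck (does not move with the pad). It sits on an aluminium fence 36 mm high and gives 4 to 16 mm (1 to 5 N) before the clamp reaches its hard stop.
- plate: Loose white deep-well plate, 85 (x) x 128 (y) x 40 (z) mm, 0.2 kg, lying on the deck between the rails in front of the clamp's jaw. Origin: centre of its underside; z up, y along its length. Clamped, its origin is at y = 66 to 78 mm in the shaker frame.
- sharps_bin: Bystander: round orange-yellow bin with a red lid, 110 mm diameter, 132 mm high; origin at the centre of its underside.
- tip_box: Bystander: blue box with a pale lid, 87 x 122 x 67 mm; origin at the centre of its underside.
- reagent: Bystander: amber bottle, 68 mm diameter, 140 mm high; origin at the centre of its underside.
There are look-alikes about, which are no part of the job. There is more than one size of the plate; the one meant has the size given above.

How it is judged:
By the outcome, as a careful person would: the job done as asked, in the order asked, and still so for the second after the job is handed in, with the robot touching nothing.
It also fails if it takes over 67 s, if anything falls off the work surface, if the arm or the gripper's body presses on something with over 40 N, if the wrist force passes 120 N, or if a joint passes its speed limit or range.

## Working session

There is one attempt and no reset: what is moved stays moved. The work goes in short steps, Python scripts to look and compute and a tool call to move; the robot and the scene stay as the last step left them, time stands still between calls to the robot, and variables do not carry over. Pictures are saved under pics/ and viewed, at most 10 in all, crops included, and the job is handed in when it is done.

Besides the shell and the picture viewer there is one more tool, called as name([rows], argument=value, ...), one row to a line, values as JSON. servo_tool: Moves the arm, as the interface text tells. Its arguments: {"type":"object","properties":{"deltas":{"type":"array","items":{"type":"array"}},"grip":{"type":"number"}},"required":["deltas"]}

```bash
mkdir -p pics; ls
python3 - <<'E'
from workcell import ctrl,get_image,finder
import cv2,numpy as np,pickle
o=ctrl.get_obs();print(o, ctrl.grip_point_offset)
ims=[]
for n in("scene","top"):
    p=get_image(n);pickle.dump(p,open(f'{n}.pkl','wb'));cv2.imwrite(f'pics/{n}0.png',p['frame'])
    print(n,p['K'].tolist(),p['pose'].round(3).tolist())
    for q in("shaker","clamp_push","bar_tip","plate","sharps_bin","tip_box","reagent"):
        print(q,[(round(d['score'],2),[int(a*b) for a,b in zip(d['rect'],(560,420,560,420))]) for d in finder.search_frame(q,p)[:4]])
E
```

```text
pics
{'t': 0.0, 'qpos': array([-1.23499854e+00,  4.23823210e-01,  1.63068075e+00,  1.10061194e-05,
        1.08855896e+00, -1.90083362e-02]), 'qvel': array([ 0.00022447, -0.00020916,  0.00029829,  0.0001479 , -0.00118274,
       -0.00025569]), 'joint_torque': array([ 8.48882046e-04, -5.44625080e+01, -2.73667395e+01,  6.43424084e-02,
        2.27733183e-02, -1.20828586e-04]), 'ee_pos': array([ 216.97455618, -585.55338078,  221.91632381]), 'orientation': array([-3.09085713e+00, -5.54145000e-01,  3.49000195e-04]), 'ft_force': array([-0.03268764, -0.37592985, -0.06034781]), 'moment': array([-0.03705747,  0.01468601, -0.05214284]), 'grasp_force': 0.0, 'width': 88.05540097249904} 18.700000000000003
scene [[381.8628543884803, 0.0, 274.28313679077337], [0.0, 381.8628543884803, 214.0667344931831], [0.0, 0.0, 1.0]] [[-0.705, 0.461, -0.539, 1086.048], [0.709, 0.462, -0.533, 480.503], [0.003, -0.758, -0.653, 730.127], [0.0, 0.0, 0.0, 1.0]]
shaker [(0.72, [281, 228, 158, 132]), (0.48, [463, 305, 49, 59])]
clamp_push [(0.85, [254, 199, 24, 43])]
bar_tip [(0.77, [244, 194, 19, 63]), (0.21, [279, 228, 155, 139])]
plate [(0.98, [296, 216, 58, 42]), (0.97, [193, 306, 39, 40])]
sharps_bin [(0.7, [213, 158, 33, 51])]
tip_box [(0.71, [399, 359, 82, 84])]
reagent [(0.69, [463, 303, 46, 60])]
top [[406.3202022476774, 0.0, 275.199872459289], [0.0, 406.3202022476774, 209.9513193178856], [0.0, 0.0, 1.0]] [[-0.027, -0.983, 0.183, 362.766], [-1.0, 0.029, 0.006, -4.106], [-0.012, -0.182, -0.983, 1278.58], [0.0, 0.0, 0.0, 1.0]]
shaker [(0.91, [285, 214, 127, 127])]
clamp_push []
bar_tip [(0.51, [285, 170, 14, 37])]
plate [(0.86, [273, 222, 51, 43]), (0.58, [278, 137, 30, 31]), (0.57, [221, 310, 25, 32])]
sharps_bin [(0.78, [412, 236, 50, 34])]
tip_box [(0.78, [157, 195, 48, 36]), (0.27, [140, 258, 32, 24])]
reagent [(0.88, [140, 258, 34, 24])]
```

View pics/scene0.png

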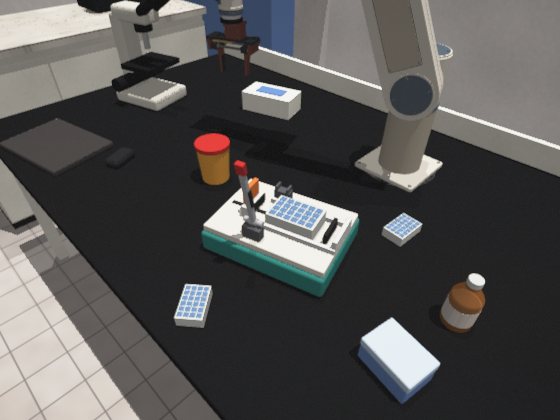

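View pics/top0.png

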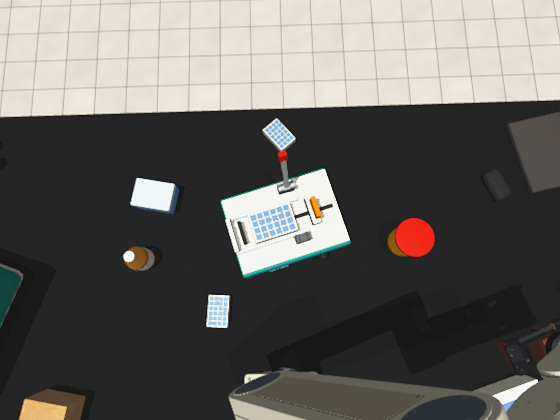

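The scene view shows the shaker at about (280,230), with its plate (296,216), orange grip (254,190), and bar upright or leaning with its red tab at (241,168). In the top view the deck is at (285,222), the grip at (316,208) and the tab at (283,156). The sharps bin is at (411,238).

Plate candidates in the top view:
- (273,222), between the rails
- (278,134), loose and small
- (218,311), loose and small

I choose (273,222), since it lies on the deck. The grip is the orange part at (316,208); the orange bin at (411,238) is not it.

```bash
cat > h.py <<'E'
import numpy as np,cv2
def cloud(p):
    K=p['K'];d=p['depth'];v,u=np.indices(d.shape)
    P=np.stack([(u-K[0,2])*d/K[0,0],(v-K[1,2])*d/K[1,1],d],-1)
    W=P@p['pose'][:3,:3].T+p['pose'][:3,3];W[d==0]=np.nan
    return W
def proj(p,X):
    X=np.atleast_2d(X);c=(X-p['pose'][:3,3])@p['pose'][:3,:3]
    q=c@p['K'].T;return q[:,:2]/q[:,2:]
E
python3 - <<'E'
import pickle
from h import *
p=pickle.load(open('top.pkl','rb'));W=cloud(p)
f=p['frame'].astype(int)
def poly(n,pts):
    m=cv2.minAreaRect(pts.astype(np.float32));print(n,len(pts),m)
    return m
z=W[...,2];box=np.zeros(z.shape,bool);box[155:285,210:360]=1
m=box&(abs(z-85)<7)
print('deck z med',np.median(z[m]))
r=poly('deck',W[m][:,:2])
c,s,a=r
for M in[m]:
    lab=cv2.connectedComponentsWithStats(M.astype(np.uint8))
    i=1+np.argmax(lab[2][1:,4]);poly('deck comp',W[lab[1]==i][:,:2])
# plate top (z~125)
m=box&(abs(z-125)<6);lab=cv2.connectedComponentsWithStats(m.astype(np.uint8));i=1+np.argmax(lab[2][1:,4]);poly('z125',W[lab[1]==i][:,:2]);print(np.median(z[lab[1]==i]))
b,g,rr=f[...,0],f[...,1],f[...,2]
m=box&(rr>170)&(b<80)&(g>70)&(g<170);print('orange',m.sum(),np.nanmedian(W[m],0),np.nanmax(z[m]));poly('or',W[m&(z>150)][:,:2])
m=(rr>150)&(b<60)&(g<60)&(np.arange(560)[None]<350);m[200:]=0;print('red',m.sum(),np.nanmedian(W[m],0))
# scene view too
p2=pickle.load(open('scene.pkl','rb'));W2=cloud(p2);f=p2['frame'].astype(int);b,g,rr=f[...,0],f[...,1],f[...,2]
bx=np.zeros(z.shape,bool);bx[155:290,195:370]=1
m=bx&(abs(W2[...,2]-85)<5);lab=cv2.connectedComponentsWithStats(m.astype(np.uint8));i=1+np.argmax(lab[2][1:,4]);poly('deck scene',W2[m][:,:2]);
m=bx&(rr>150)&(b<70)&(g>70)&(g<170)&(W2[...,2]>110)&(np.arange(560)[None]>232);poly('or scene',W2[m][:,:2])
m=(rr>130)&(b<60)&(g<60)&(np.arange(560)[None]>232);m[185:]=0;print('red',m.sum(),np.nanmedian(W2[m],0))
E
```

```text
deck z med 85.12011706857584
deck 5700 ((555.2100830078125, -23.967803955078125), (231.17440795898438, 330.0702819824219), 16.154083251953125)
deck comp 5233 ((555.2100830078125, -23.967803955078125), (231.17440795898438, 330.0702819824219), 16.154083251953125)
z125 1296 ((543.9158325195312, 12.109344482421875), (85.84077453613281, 128.12522888183594), 15.831586837768555)
125.40879615199015
orange 102 [ 574.84502881 -108.65513257  164.74104807] 170.65081563941817
or 94 ((577.283935546875, -109.79193115234375), (54.294307708740234, 12.066614151000977), 15.853443145751953)
red 47 [681.52433122 -18.47242357 315.89584717]
deck scene 4121 ((565.6661376953125, -116.6640625), (274.1126708984375, 553.1077270507812), 7.534064292907715)
or scene 52 ((568.6844482421875, -103.29261016845703), (40.571109771728516, 10.894001007080078), 31.833927154541016)
red 31 [684.66600573 -15.54922106 313.065059  ]
```

```bash
cat >> h.py <<'E'
from scipy.spatial.transform import Rotation as Ro
C=np.array([555.2,-24.0,0]);YAW=np.deg2rad(16.0)
c,s=np.cos(YAW),np.sin(YAW)
S=np.array([[c,-s,0],[s,c,0],[0,0,1]])
RD=S@np.diag([1,-1,-1.])
def w(x,y,z): return C+S@np.array([x,y,z])
def sh(P): return (np.asarray(P)-C)@S
def to(*q):
    from workcell import ctrl
    o=ctrl.get_obs();R=Ro.from_rotvec(o['orientation']).as_matrix()
    print('t',round(o['t'],2),'sh',sh(o['ee_pos']).round(1),'F',(o['ft_force']@S).round(1),'w',round(o['width'],1))
    for t in q: print(t,'->',(R.T@(w(*t)-o['ee_pos'])).round(1))
    print('rot',Ro.from_matrix(R.T@RD).as_rotvec().round(3),'q',o['qpos'].round(2))
E
python3 - <<'E'
from h import *
to((0,-135,260))
E
```

```text
t 0.8 sh [-479.9 -447.1  222.7] F [ 0.2 -1.2  0.2] w 88.1
(0, -135, 260) -> [ 502.1 -275.   -37.3]
rot [0.    0.    0.076] q [-1.23  0.42  1.63 -0.    1.09 -0.02]
```

servo_tool([
  [[502, -275, -37], [0, 0, 0.076]],
  [[502, -275, -37], [0, 0, 0.076]],
  [[502, -275, -37], [0, 0, 0.076]],
  [[502, -275, -37], [0, 0, 0.076]],
  [[502, -275, -37], [0, 0, 0.076]],
], grip=1)

```text
t: 1.22
ee_pos: [354.3, -427.6, 236.3]
orientation: [3.111, 0.436, 0.0]
ft_force: [0.6, -0.1, 0.4]
width: 57.9
grasp_force: 0.0
```

```bash
python3 -c "
from h import *
to((0,-135,260))"
```

```text
t 1.22 sh [-304.4 -332.5  236.3] F [ 0.6 -0.3  0.4] w 57.9
(0, -135, 260) -> [ 304.2 -197.9  -23.7]
rot [ 0.    -0.    -0.001] q [-0.9   0.3   1.77  0.    1.06  0.39]
```

servo_tool([
  [[300, -195, -24], [0, 0, 0]],
  [[300, -195, -24], [0, 0, 0]],
  [[300, -195, -24], [0, 0, 0]],
  [[300, -195, -24], [0, 0, 0]],
  [[300, -195, -24], [0, 0, 0]],
])

```text
t: 1.63
ee_pos: [490.9, -270.4, 250.5]
orientation: [3.111, 0.436, 0.001]
ft_force: [1.0, -0.2, 0.7]
width: 24.9
grasp_force: 0.0
```

```bash
python3 -c "
from h import *
to((0,-135,260))"
```

```text
t 1.63 sh [-129.8 -219.2  250.5] F [ 1.  -0.5  0.7] w 24.9
(0, -135, 260) -> [129.7 -84.2  -9.5]
rot [ 0.    -0.    -0.001] q [-0.52  0.3   1.75 -0.    1.09  0.77]
```

servo_tool([
  [[128, -84, -9], [0, 0, 0]],
  [[128, -84, -9], [0, 0, 0]],
  [[128, -84, -9], [0, 0, 0]],
  [[128, -84, -9], [0, 0, 0]],
  [[128, -84, -9], [0, 0, 0]],
])

```text
t: 2.05
ee_pos: [593.1, -152.2, 259.5]
orientation: [-3.11, -0.443, -0.004]
ft_force: [-0.5, 1.7, -0.5]
width: -0.0
grasp_force: 0.0
```

Run:
```python
from h import *
from workcell import get_image
import pickle
p=get_image("wrist");pickle.dump(p,open('wrist.pkl','wb'));cv2.imwrite('pics/wrist1.png',p['frame'])
W=cloud(p);f=p['frame'].astype(int);b,g,r=f[...,0],f[...,1],f[...,2]
m=(r>150)&(b<90)&(g>60)&(g<180)&(r-g>50)&(W[...,2]>115)&(W[...,2]<175)
q=sh(W[m]);print('orange',m.sum(),np.percentile(q,[2,50,98],0).round(1))
m=(r>120)&(b<70)&(g<60);print('red',m.sum(),sh(np.nanmedian(W[m],0)) if m.any() else '')
to((0,-125,140))
```

```text
orange 1255 [[-28.  -95.7 164.2]
 [  0.8 -89.8 165.8]
 [ 27.7 -83.4 167.2]]
red 4271 [-182.81577091 -327.21404883  132.59495414]
t 2.1 sh [  -1.2 -135.   259.1] F [-0.4  0.   0.2] w 0.6
(0, -125, 140) -> [  1.2 -10.  119.1]
rot [ 0.    -0.001  0.004] q [-0.27  0.36  1.63  0.    1.15  1.01]
```

View pics/wrist1.png

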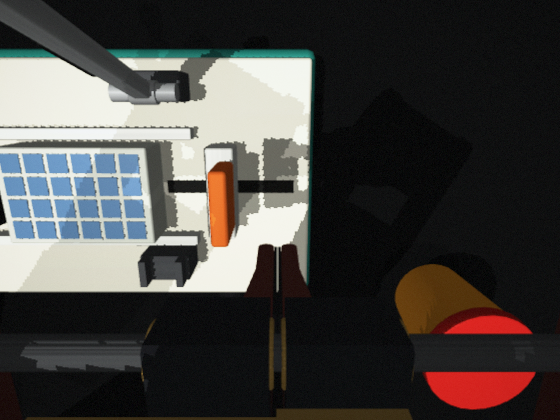

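The wrist view shows the orange grip at (220,205), the hinge at (145,90), the catch fork at (165,265), the jaw edge at about (220,150), and the bin well clear at (480,360). The grip's rear face is at y' ≈ -96. I'll descend behind it and check the frame by projecting known points.

servo_tool([
  [[1, -3, 40], [0, 0, 0.004]],
  [[1, -4, 80], [0, 0, 0.004]],
  [[1, -6, 110], [0, 0, 0.004]],
  [[1, -8, 117], [0, 0, 0.004]],
  [[1, -8, 117], [0, 0, 0.004]],
])

```text
t: 2.52
ee_pos: [586.1, -148.5, 139.8]
orientation: [-3.11, -0.429, 0.008]
ft_force: [-0.3, 0.9, 0.4]
width: 0.2
grasp_force: 0.0
```

Run:
```python
from h import *
import pickle
p=pickle.load(open('wrist.pkl','rb'))
for n,t in dict(catch=(-68,-32,122),hinge=(85,-32,130),railend=(45.5,-58,99),corner=(125,-170,85)).items(): print(n,proj(p,w(*t)).round(0))
to((0,-112,140))
```

```text
catch [[165. 267.]]
hinge [[145.  91.]]
railend [[191. 139.]]
corner [[319.  44.]]
t 2.52 sh [  -4.6 -128.1  139.8] F [-0.   0.9  0.4] w 0.2
(0, -112, 140) -> [  4.6 -16.2  -0.1]
rot [-0.003  0.005 -0.005] q [-0.27  0.5   1.73 -0.    0.92  1.03]
```

The projected points match the picture: catch (165,267), hinge (145,91) and rail end (191,139). Next I approach the grip until contact.

servo_tool([
  [[4, -4, 0], [0, 0, -0.004]],
  [[4, -8, 0], [0, 0, -0.004]],
  [[4, -11, 0], [0, 0, -0.004]],
  [[4, -14, 0], [0, 0, -0.004]],
  [[4, -17, 0], [0, 0, -0.004]],
])

```text
t: 2.93
ee_pos: [588.3, -130.6, 143.4]
orientation: [3.11, 0.437, 0.003]
ft_force: [-0.7, -0.1, 0.8]
width: 0.6
grasp_force: 0.0
```

servo_tool([
  [[0, -3, 0], [0, 0, 0]],
  [[0, -6, 0], [0, 0, 0]],
  [[0, -9, 0], [0, 0, 0]],
  [[0, -12, 0], [0, 0, 0]],
  [[0, -15, 0], [0, 0, 0]],
])

```text
t: 3.35
ee_pos: [584.2, -117.8, 142.6]
orientation: [3.108, 0.437, 0.002]
ft_force: [-0.1, -9.1, 1.5]
width: 0.7
grasp_force: 4.2
```

```bash
python3 -c "
from h import *
to((0,-30,140))"
```

```text
t 3.35 sh [  2.1 -98.2 142.6] F [-2.6 -8.7  1.5] w 0.7
(0, -30, 140) -> [ -2.  -68.2   2.4]
rot [ 0.003 -0.001  0.   ] q [-0.22  0.48  1.75 -0.    0.91  1.08]
```

servo_tool([
  [[0, -3, 0], [0, 0, 0]],
  [[0, -6, 0], [0, 0, 0]],
  [[-1, -9, 0], [0, 0, 0]],
  [[-1, -12, 0], [0, 0, 0]],
  [[-1, -15, 0], [0, 0, 0]],
])

```text
t: 3.77
ee_pos: [580.0, -103.6, 142.6]
orientation: [3.108, 0.437, 0.005]
ft_force: [3.0, -7.6, -1.3]
width: 0.4
grasp_force: 4.2
```

servo_tool([
  [[0, -3, 0], [0, 0, 0]],
  [[0, -6, 0], [0, 0, 0]],
  [[-1, -9, 0], [0, 0, 0]],
  [[-1, -12, 0], [0, 0, 0]],
  [[-1, -15, 0], [0, 0, 0]],
])

```text
t: 4.18
ee_pos: [575.6, -89.4, 142.7]
orientation: [3.108, 0.436, 0.007]
ft_force: [5.6, -6.3, -3.2]
width: 0.0
grasp_force: 4.2
```

servo_tool([
  [[0, -3, 0], [0, 0, 0]],
  [[0, -6, 0], [0, 0, 0]],
  [[0, -9, 0], [0, 0, 0]],
  [[0, -12, 0], [0, 0, 0]],
  [[0, -15, 0], [0, 0, 0]],
])

```text
t: 4.6
ee_pos: [571.4, -75.1, 142.7]
orientation: [3.108, 0.437, 0.007]
ft_force: [5.5, -8.4, -2.0]
width: 0.5
grasp_force: 4.7
```

```bash
python3 -c "
from h import *
to((0,-30,140))"
```

```text
t 4.6 sh [  1.5 -53.6 142.7] F [ 3.  -9.6 -2. ] w 0.5
(0, -30, 140) -> [ -1.6 -23.6   2.6]
rot [ 0.004 -0.004 -0.   ] q [-0.15  0.45  1.8  -0.    0.88  1.14]
```

servo_tool([
  [[0, -3, 0], [0, 0, 0]],
  [[0, -6, 0], [0, 0, 0]],
  [[0, -8, 0], [0, 0, 0]],
  [[0, -10, 0], [0, 0, 0]],
  [[0, -12, 0], [0, 0, 0]],
])

```text
t: 5.02
ee_pos: [568.2, -63.6, 142.7]
orientation: [3.108, 0.437, 0.007]
ft_force: [6.3, -8.8, -3.0]
width: 0.1
grasp_force: 4.7
```

servo_tool([
  [[0, -1.5, 0], [0, 0, 0]],
  [[0, -3, 0], [0, 0, 0]],
  [[0, -4, 0], [0, 0, 0]],
  [[0, -5, 0], [0, 0, 0]],
  [[0, -6, 0], [0, 0, 0]],
])

```text
t: 5.43
ee_pos: [566.5, -57.8, 142.7]
orientation: [3.108, 0.437, 0.007]
ft_force: [6.1, -8.1, -2.4]
width: 0.2
grasp_force: 4.7
```

```bash
python3 -c "
from h import *
to((0,-30,140))"
```

```text
t 5.43 sh [  1.5 -35.6 142.7] F [ 3.6 -9.5 -2.4] w 0.2
(0, -30, 140) -> [-1.5 -5.6  2.7]
rot [ 0.004 -0.004 -0.   ] q [-0.12  0.45  1.81 -0.    0.88  1.17]
```

servo_tool([
  [[0, -1, 0], [0, 0, 0]],
  [[0, -2, 0], [0, 0, 0]],
  [[0, -3, 0], [0, 0, 0]],
  [[0, -4, 0], [0, 0, 0]],
  [[0, -5, 0], [0, 0, 0]],
])

```text
t: 5.85
ee_pos: [565.2, -53.2, 142.7]
orientation: [3.107, 0.437, 0.007]
ft_force: [6.2, -9.3, -3.3]
width: 0.6
grasp_force: 5.5
```

servo_tool([
  [[0, -1, 0], [0, 0, 0]],
  [[0, -2, 0], [0, 0, 0]],
  [[0, -3, 0], [0, 0, 0]],
  [[0, -4, 0], [0, 0, 0]],
])

```text
t: 6.18
ee_pos: [564.2, -49.7, 142.7]
orientation: [3.107, 0.437, 0.007]
ft_force: [6.1, -10.9, -2.9]
width: 0.5
grasp_force: 6.3
```

servo_tool([
  [[0, -1, 0], [0, 0, 0]],
  [[0, -2, 0], [0, 0, 0]],
  [[0, -3, 0], [0, 0, 0]],
])

```text
t: 6.43
ee_pos: [563.4, -47.0, 142.7]
orientation: [3.107, 0.437, 0.007]
ft_force: [6.2, -12.1, -3.6]
width: 0.2
grasp_force: 6.9
```

servo_tool([
  [[0, -1, 0], [0, 0, 0]],
  [[0, -2, 0], [0, 0, 0]],
])

```text
t: 6.6
ee_pos: [562.9, -45.3, 142.7]
orientation: [3.106, 0.437, 0.007]
ft_force: [6.3, -13.9, -3.3]
width: 0.4
grasp_force: 7.4
```

servo_tool([
  [[0, -1, 0], [0, 0, 0]],
  [[0, -2, 0], [0, 0, 0]],
])

```text
t: 6.77
ee_pos: [562.4, -43.5, 142.7]
orientation: [3.106, 0.437, 0.007]
ft_force: [6.5, -14.6, -3.5]
width: 0.3
grasp_force: 7.8
```

servo_tool([
  [[0, -1, 0], [0, 0, 0]],
  [[0, -1, 0], [0, 0, 0]],
])

```text
t: 6.93
ee_pos: [562.3, -43.1, 142.7]
orientation: [3.105, 0.437, 0.008]
ft_force: [6.3, -17.7, -3.2]
width: 0.5
grasp_force: 9.1
```

servo_tool([
  [[0, -1, 0], [0, 0, 0]],
  [[0, -1, 0], [0, 0, 0]],
])

```text
t: 7.1
ee_pos: [562.3, -43.0, 142.8]
orientation: [3.104, 0.438, 0.008]
ft_force: [8.0, -20.9, -5.0]
width: 0.5
grasp_force: 11.3
```

servo_tool([
  [[0, -1, 0], [0, 0, 0]],
  [[0, -1, 0], [0, 0, 0]],
])

```text
t: 7.27
ee_pos: [562.3, -42.8, 142.8]
orientation: [3.102, 0.438, 0.009]
ft_force: [8.8, -27.5, -5.8]
width: 0.4
grasp_force: 13.4
```

The force rose to about 29 N with no further motion, so the clamp is at its hard stop. I'll back off and rise.

servo_tool([
  [[0, 4, 0], [0, 0, 0]],
  [[0, 20, 0], [0, 0, 0]],
  [[0, 40, 0], [0, 0, 0]],
  [[0, 40, -30], [0, 0, 0]],
  [[0, 40, -70], [0, 0, 0]],
])

```text
t: 7.68
ee_pos: [567.7, -77.0, 209.4]
orientation: [-3.109, -0.434, 0.012]
ft_force: [0.4, 0.6, -0.7]
width: 0.4
grasp_force: 0.0
```

servo_tool([
  [[0, 0, -40], [0, 0, 0]],
  [[0, 0, -80], [0, 0, 0]],
  [[0, 0, -120], [0, 0, 0]],
  [[0, 0, -160], [0, 0, 0]],
  [[0, 0, -200], [0, 0, 0]],
])

```text
t: 8.1
ee_pos: [569.5, -76.2, 414.2]
orientation: [-3.111, -0.437, -0.0]
ft_force: [0.2, -0.0, -0.3]
width: 0.3
grasp_force: 0.0
```

Run:
```python
from h import *
from workcell import get_image
p=get_image("top");W=cloud(p);f=p['frame'].astype(int);b,g,r=f[...,0],f[...,1],f[...,2];z=W[...,2]
q=sh(np.nan_to_num(W))
near=(abs(q[...,0])<60)&(abs(q[...,1])<160)
m=near&(r>170)&(b<80)&(g>70)&(g<170)&(z>150);print('or',m.sum(),np.percentile(q[m],[2,50,98],0).round(1) if m.any() else '')
m=near&(abs(z-125)<6)&(q[...,1]>-10)
if m.any(): print('plate',cv2.minAreaRect(q[m][:,:2].astype(np.float32)),np.percentile(z[m],[5,95]))
m=(r>150)&(b<60)&(g<60)&(np.arange(560)[None]<350)&(z>250);print('red',m.sum(),np.nanmedian(q[m],0))
cv2.imwrite('pics/top2.png',cv2.resize(p['frame'][140:300,190:380],None,fx=3,fy=3))
to((155,-32,425))
```

```text
or 0 
plate ((-5.035957336425781, 94.40553283691406), (135.9325714111328, 99.29611206054688), 86.68482208251953) [120.9259422  128.84900073]
red 8 [126.838774   -21.26316982 313.64496875]
t 8.15 sh [  2.2 -55.5 423.2] F [ 2.9 -0.4  6.2] w 0.2
(155, -32, 425) -> [ 1.528e+02 -2.350e+01 -1.000e-01]
rot [ 0.005 -0.012 -0.   ] q [-0.15  0.18  1.51  0.    1.44  1.14]
```

View pics/top2.png

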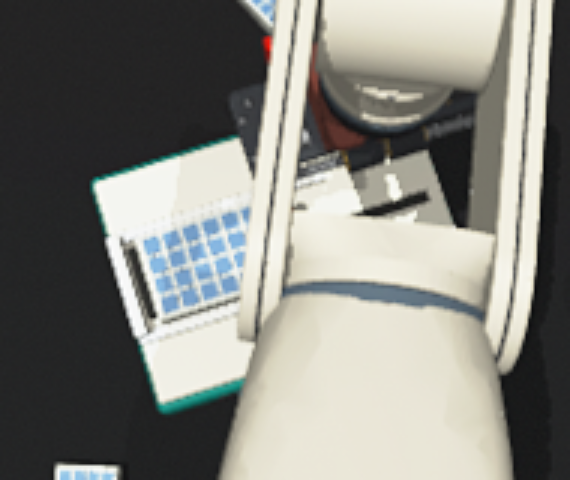

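The top crop shows the plate at (200,260), up against the pad and fence at (135,280); the arm hides the grip. I'll check grip and plate with the wrist camera while moving round behind the bar.

servo_tool([
  [[40, -6, 0], [0, 0, 0]],
  [[80, -12, 0], [0, 0, 0]],
  [[120, -18, 0], [0, 0, 0]],
  [[150, -24, 0], [0, 0, 0]],
  [[153, -24, 0], [0, 0, 0]],
])

```text
t: 8.57
ee_pos: [713.7, -8.5, 409.8]
orientation: [-3.11, -0.44, 0.001]
ft_force: [-0.3, 0.2, -0.3]
width: 0.5
grasp_force: 0.0
```

Run:
```python
from h import *
from workcell import get_image
p=get_image("wrist");W=cloud(p);f=p['frame'].astype(int);b,g,r=f[...,0],f[...,1],f[...,2];z=W[...,2]
q=sh(np.nan_to_num(W))
near=(abs(q[...,0])<60)&(abs(q[...,1])<165)
m=near&(r>120)&(b<90)&(r-g>50)&(z>155)&(z<175);print('or',m.sum(),np.percentile(q[m],[2,50,98],0).round(1) if m.any() else '')
m=near&(abs(z-125)<4)&(q[...,1]>5)
if m.any(): print('plate',cv2.minAreaRect(q[m][:,:2].astype(np.float32)),np.percentile(q[m],[1,5,50,95,99],0).round(1))
m=(r>120)&(b<70)&(g<60)&(z>250)&(abs(q[...,1]+32)<30);print('red',m.sum(),np.percentile(q[m],[5,50,95],0).round(1) if m.any() else '')
cv2.imwrite('pics/wrist3.png',p['frame'])
to((155,-32,265))
```

```text
or 6 [[ 25.2  -0.  157.1]
 [ 27.6   1.2 163.8]
 [ 28.1   1.6 164.2]]
plate ((0.218505859375, 85.15960693359375), (159.45458984375, 98.38094329833984), 89.9675064086914) [[-38.1  13.1 121.2]
 [-28.5  18.9 122. ]
 [  7.2  81.6 125.9]
 [ 40.1 158.  127.4]
 [ 42.  163.5 128. ]]
red 162 [[127.4 -39.7 314.5]
 [130.7 -29.1 316.3]
 [167.  -22.1 412.8]]
t 8.62 sh [154.9 -29.4 409.9] F [-1.4  0.8 -0.8] w 0.3
(155, -32, 265) -> [  0.3   2.7 144.9]
rot [-0.001  0.002  0.002] q [-0.03  0.43  1.2   0.    1.51  1.26]
```

View pics/wrist3.png

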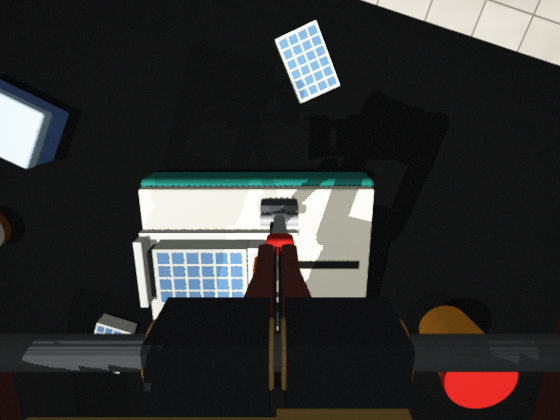

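The wrist view shows the red tab at (280,240) just ahead of the fingers, the hinge at (280,210), and the plate at (200,275) against the pad fence at (143,270). The grip front is at y' ≈ +1.6, so its rear is at about -12.5, which fits fully home. The arm is now at +x' of the bar. I'll descend, then sweep.

servo_tool([
  [[7, 2.5, 35], [0, 0, 0]],
  [[7, 2.5, 70], [0, 0, 0]],
  [[7, 2.5, 105], [0, 0, 0]],
  [[7, 2.5, 130], [0, 0, 0]],
  [[7, 2.5, 130], [0, 0, 0]],
])

```text
t: 9.03
ee_pos: [713.6, -12.3, 275.5]
orientation: [-3.109, -0.435, 0.017]
ft_force: [-0.4, -0.4, -0.0]
width: 0.7
grasp_force: 0.0
```

```bash
python3 -c "
from h import *
to((130,-32,280),(101,-32,285))"
```

```text
t 9.03 sh [155.5 -32.5 275.5] F [-0.5 -0.3 -0. ] w 0.7
(130, -32, 280) -> [-25.5  -0.4  -4.3]
(101, -32, 285) -> [-54.6  -0.4  -9. ]
rot [-0.003  0.011 -0.001] q [-0.03  0.51  1.36 -0.    1.28  1.26]
```

servo_tool([
  [[-12, 0, 0], [0, 0, 0]],
  [[-24, 0, -1], [0, 0, 0]],
  [[-37, 0, -2], [0, 0, 0]],
  [[-49, 0, -3], [0, 0, 0]],
  [[-61, 0, -4], [0, 0, 0]],
])

```text
t: 9.45
ee_pos: [659.3, -29.0, 288.5]
orientation: [3.111, 0.436, 0.005]
ft_force: [2.4, 0.2, -1.6]
width: 0.3
grasp_force: 1.2
```

```bash
python3 -c "
from h import *
to((101,-32,285))"
```

```text
t 9.45 sh [ 98.7 -33.5 288.5] F [ 2.3 -0.4 -1.6] w 0.3
(101, -32, 285) -> [ 2.3 -1.5  3.6]
rot [ 0.001 -0.003 -0.001] q [-0.06  0.41  1.49  0.    1.24  1.23]
```

servo_tool([
  [[-13, -1, -1], [0, 0, 0]],
  [[-26, -1, 0], [0, 0, 0]],
  [[-37, -1, 2], [0, 0, 0]],
  [[-47, -1, 4], [0, 0, 0]],
  [[-57, -1, 7], [0, 0, 0]],
])

```text
t: 9.87
ee_pos: [604.5, -43.8, 281.1]
orientation: [3.11, 0.436, 0.006]
ft_force: [2.1, -0.2, 1.7]
width: 0.2
grasp_force: 0.9
```

servo_tool([
  [[-10, 0, 4], [0, 0, 0]],
  [[-19, 0, 8], [0, 0, 0]],
  [[-28, 0, 13], [0, 0, 0]],
  [[-37, 0, 18], [0, 0, 0]],
  [[-45, 0, 25], [0, 0, 0]],
])

```text
t: 10.28
ee_pos: [560.2, -56.0, 253.8]
orientation: [3.111, 0.436, 0.0]
ft_force: [0.1, 0.2, 3.0]
width: 0.7
grasp_force: 0.9
```

```bash
python3 -c "
from h import *
to((-8.7,-32,245.4),(-29.5,-32,222.5))"
```

```text
t 10.28 sh [ -4.  -32.2 253.8] F [0.1 0.1 3. ] w 0.7
(-8.7, -32, 245.4) -> [-4.7 -0.2  8.4]
(-29.5, -32, 222.5) -> [-25.5  -0.2  31.3]
rot [ 0.    -0.    -0.001] q [-0.12  0.3   1.74 -0.    1.1   1.17]
```

servo_tool([
  [[-8, 0, 7], [0, 0, 0]],
  [[-19, 0, 18], [0, 0, 0]],
  [[-29, 0, 30], [0, 0, 0]],
  [[-41, 0, 41], [0, 0, 0]],
  [[-54, 0, 51], [0, 0, 0]],
])

```text
t: 10.7
ee_pos: [513.9, -69.6, 202.7]
orientation: [-3.111, -0.434, -0.02]
ft_force: [3.6, 0.6, 1.8]
width: 0.1
grasp_force: 0.9
```

servo_tool([
  [[-9, 0, 11], [0, 0, 0]],
  [[-18, 0, 21], [0, 0, 0]],
  [[-25, 0, 32], [0, 0, 0]],
  [[-32, 0, 40], [0, 0, 0]],
  [[-36, 0, 45], [0, 0, 0]],
])

```text
t: 11.12
ee_pos: [472.7, -80.4, 156.6]
orientation: [-3.11, -0.436, 0.004]
ft_force: [-0.1, -0.3, 1.4]
width: 0.9
grasp_force: 0.5
```

```bash
python3 -c "
from h import *
to((-93,-32,137))"
```

```text
t 11.12 sh [-94.9 -31.5 156.6] F [-0.2 -0.3  1.4] w 0.9
(-93, -32, 137) -> [ 1.9  0.5 19.6]
rot [-0.001  0.002 -0.001] q [-0.19  0.31  1.99  0.    0.84  1.1 ]
```

servo_tool([
  [[1, 0, 3], [0, 0, 0]],
  [[1, 0, 6], [0, 0, 0]],
  [[1, 0, 9], [0, 0, 0]],
  [[1, 0, 12], [0, 0, 0]],
  [[1, 0, 14], [0, 0, 0]],
])

```text
t: 11.53
ee_pos: [475.7, -80.2, 143.9]
orientation: [3.111, 0.437, 0.0]
ft_force: [-2.0, -0.2, 1.0]
width: 0.3
grasp_force: 0.6
```

servo_tool([
  [[0, 0, 1], [0, 0, 0]],
  [[0, 0, 2], [0, 0, 0]],
])

```text
t: 11.7
ee_pos: [475.7, -80.2, 142.0]
orientation: [3.111, 0.437, 0.0]
ft_force: [-1.0, 0.1, 1.0]
width: 0.5
grasp_force: 0.6
```

```bash
python3 -c "
from h import *
to((-93,-32,137))"
```

```text
t 11.7 sh [-91.9 -32.1 142. ] F [-0.9  0.4  1. ] w 0.5
(-93, -32, 137) -> [-1.1 -0.1  5. ]
rot [ 0. -0. -0.] q [-0.19  0.34  2.   -0.    0.8   1.1 ]
```

servo_tool([
  [[0, 0, 1], [0, 0, 0]],
  [[0, 0, 2], [0, 0, 0]],
  [[0, 0, 3], [0, 0, 0]],
])

```text
t: 11.95
ee_pos: [475.6, -80.2, 139.1]
orientation: [3.111, 0.437, 0.0]
ft_force: [-1.3, -1.0, 1.4]
width: 0.2
grasp_force: 0.6
```

servo_tool([
  [[0, 0, 1], [0, 0, 0]],
  [[0, 0, 1.5], [0, 0, 0]],
])

```text
t: 12.12
ee_pos: [475.5, -80.2, 137.5]
orientation: [3.111, 0.436, 0.0]
ft_force: [-1.2, 0.1, 1.9]
width: 0.8
grasp_force: 0.6
```

servo_tool([
  [[0, 0, 0.7], [0, 0, 0]],
  [[0, 0, 1], [0, 0, 0]],
])

```text
t: 12.28
ee_pos: [475.6, -80.3, 137.2]
orientation: [3.111, 0.437, 0.0]
ft_force: [-3.6, -0.8, 13.0]
width: 0.6
grasp_force: 6.4
```

The force stepped up at z = 137.2, which is the closed height of the tab top. I'll press slightly more, then lift off.

servo_tool([
  [[0, 0, 0.5], [0, 0, 0]],
  [[0, 0, 0.5], [0, 0, 0]],
])

```text
t: 12.45
ee_pos: [475.6, -80.2, 137.1]
orientation: [3.111, 0.437, 0.0]
ft_force: [-4.5, -0.1, 14.9]
width: 0.3
grasp_force: 7.2
```

servo_tool([
  [[0, 0, -5], [0, 0, 0]],
  [[0, 0, -30], [0, 0, 0]],
  [[0, 0, -70], [0, 0, 0]],
  [[0, 0, -110], [0, 0, 0]],
  [[0, 0, -150], [0, 0, 0]],
])

```text
t: 12.87
ee_pos: [475.0, -80.0, 287.6]
orientation: [-3.111, -0.436, 0.001]
ft_force: [0.6, 0.1, -0.5]
width: 0.5
grasp_force: 0.0
```

servo_tool([
  [[-20, 36, 0], [0, 0, 0]],
  [[-40, 72, 0], [0, 0, 0]],
  [[-60, 108, 0], [0, 0, 0]],
  [[-80, 144, 0], [0, 0, 0]],
  [[-100, 180, 0], [0, 0, 0]],
])

```text
t: 13.28
ee_pos: [428.3, -282.4, 286.4]
orientation: [3.111, 0.437, 0.001]
ft_force: [1.6, -1.3, 0.2]
width: 0.5
grasp_force: 0.0
```

Run:
```python
from h import *
from workcell import get_image
to()
for n in("top","scene"):
    p=get_image(n);W=cloud(p);f=p['frame'].astype(int);b,g,r=f[...,0],f[...,1],f[...,2];z=W[...,2];q=sh(np.nan_to_num(W))
    near=(abs(q[...,0])<125)&(abs(q[...,1])<165)
    m=near&(r>110)&(b<60)&(g<60)&(z>100);print(n,'red',m.sum(),np.percentile(q[m],[5,50,95],0).round(1) if m.any() else '')
    m=near&(r>140)&(b<80)&(g>70)&(g<170)&(z>130)&(r-b>90);print('or',m.sum(),np.percentile(q[m],[5,50,95],0).round(1) if m.any() else '')
    m=near&(abs(q[...,0])<46)&(abs(z-125)<6)&(q[...,1]>6)&(q[...,1]<140);print('pl',m.sum(),np.percentile(q[m],[2,50,98],0).round(1) if m.any() else '')
    u,v=proj(p,w(0,-10,120))[0].astype(int);print(u,v)
    cv2.imwrite(f'pics/{n}9.png',cv2.resize(p['frame'][max(v-70,0):v+70,max(u-95,0):u+95],None,fx=4,fy=4))
```

```text
t 13.28 sh [-193.2 -213.4  286.4] F [ 1.1 -1.7  0.2] w 0.5
rot [ 0.001 -0.001  0.   ] q [-0.61  0.18  1.81  0.    1.15  0.69]
top red 67 [[-104.9  -39.4  132.8]
 [ -92.1  -29.9  136.1]
 [ -80.4  -21.7  140.9]]
or 110 [[-29.4 -10.6 144.2]
 [ -3.9  -3.7 164.4]
 [ 23.1   1.9 167.8]]
pl 1319 [[-42.3  11.8 120.2]
 [ -2.1  74.8 125.4]
 [ 39.2 137.1 129.7]]
288 216
scene red 15 [[-106.   -37.7  132.4]
 [ -94.8  -18.6  134.1]
 [ -80.3  -16.2  135.5]]
or 176 [[-24.8  -4.7 133.3]
 [  2.5   5.4 156.7]
 [ 26.8   6.8 164. ]]
pl 1246 [[-41.4   7.5 120.2]
 [  3.3  79.2 123.7]
 [ 40.5 137.5 126.4]]
276 206
```

View pics/top9.png

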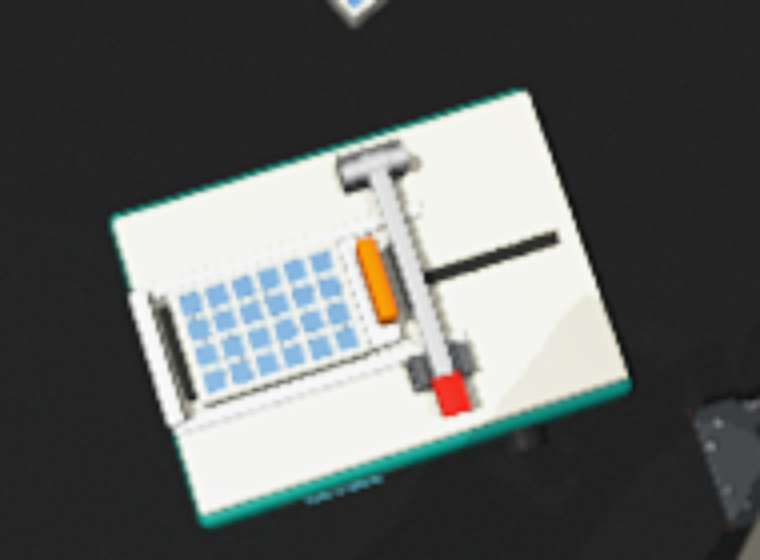

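View pics/scene9.png

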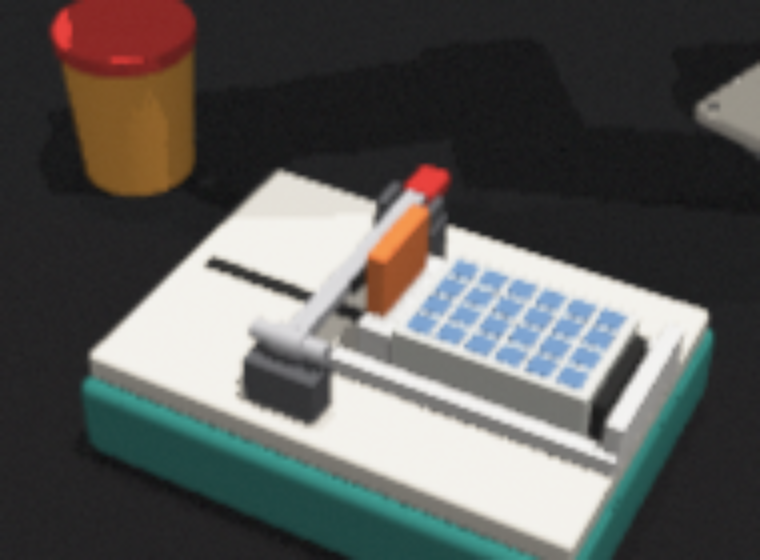

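Both crops show the bar lying level between the fork prongs: top (440,360), scene (410,200). The red tab is at z ≈ 136, the grip is home in front of the bar, and the plate is flat against the pad. The bin is untouched, and the arm is clear. I'll hand in the job.

```bash
python3 -c "
from workcell import close_job
print(close_job())"
```

```text
the job is handed in; nothing more can be done
None
```

The job is handed in, with no verdict returned: the clamp is at its end stop (peak about 30 N) with the plate flat against the pad, and the bar was then pressed down into its catch (about 15 N); it took about 13 s and nothing else on the bench was touched.

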